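# Post a lemon through the sprung flap of the food-waste caddy

### The arm

A 6-joint arm with a two-finger parallel gripper is mounted at the origin on a cart in front of the work surface, level with it; the furniture and walls round the work are solid. World frame = base frame: x ahead of the robot, y to its left, z up, the work surface at z = 0. Lengths are in mm, angles in rad, forces in N, time in s.
With the tool pointing down it reaches from about 250 to 775 mm from the base axis. Payload 4 kg.
Tool frame: the origin (TCP) lies midway between the tips of the shut fingers; the grasp point (between the pads) lies 19 mm behind it; z points along the fingers, y is the line along which they close (so a half turn about z gives the same grasp; the last joint's range is limited). The gripper opens to 85 mm and grips with 20 to 120 N. Pads are 22 mm wide; open, the fingers measure 114 mm over their backs; the gripper's body (76 mm by 85 mm) begins 54 mm behind the grasp point. The pads swing forward as they close: fully open they stand 13 mm farther back than shut.
Start: joints at [1.003, 0.087, 1.371, -0, 1.684, -0.103], TCP at [246.545, 491.664, 231.341] pointing down, gripper open.
Joint ranges: [-3.1, 3.1], [-0.76, 2.03], [0.27, 2.55], [-1.08, 4.22], [0.17, 2.65], [-2.57, 2.57]. Speed limits (rad/s): [2.79, 2.79, 3.14, 3.14, 3.14, 3.14].

### API

Orientations are given as a unit quaternion [x, y, z, w].
In Python, from bench import ctrl gives the robot as it stands.
- The arm moves only by the tool play_rows, never from a script. Its argument "targets" is a list of rows, each a list of 7 numbers: the shift along the world's x, y, z scaled (see below), then the turn, a rotation vector about the world's x, y, z scaled (see below), then the opening, from 0 (shut) to 1 (fully open). A call has 1 to 5 rows; each row shifts and turns the commanded pose from where the row before left it; what a row does not reach is not made up. The controller multiplies each number of a shift by 0.025 m and each number of a turn by 0.15 rad. A row lasts 1/10 s, in which the tool goes at most 50 mm and 8.59 degrees, less where a joint would pass 70% of its speed; a pose out of reach is approached as far as the arm can. A call with a number of a shift or a turn outside -1 to 1 is refused whole. A call with a gripper value outside its range is refused whole. The fingers move at their own pace and stop on an object; "squeeze" is the grip in N (left out, the last holds). Time passes only in rows, so rows that do not move let the fingers close. It gives the time, the measured TCP pose, the force, the opening and the grip force at its end, in the units of the state.
- ctrl.sense(): the state, without advancing time (a new reading comes with each control period).
- ctrl.grab_frame(name): name is "scene" or "side" or "wrist"; returns the picture (400x640x3 uint8, red, green, blue); there is no depth.
- ctrl.camera_info(name): a dict with "camera_matrix" (3x3 intrinsics, pixels), "origin" and "rotation" of the camera in the world. Camera axes: x right, y down, z forward; pixel columns grow to the right and rows downward; lengths in mm; the calibration is good to about 2 mm. A picture is of the moment at which its call begins: read the wrist's pose just before it. camera_info takes no time and is no camera call; for the wrist camera it gives the pose at the moment of the call.
- ctrl.finish_job(): hands the job in; it is judged then, once.
The state is a dict: "t": time; "joints": joint angles; "joint_velocities": joint speeds; "joint_efforts": joint torques, N m; "ee_pos": TCP position; "tcp_rot": TCP orientation; "contact_force": force on the tool from outside, world axes, zero at the start; "moment": the same for the moment, N m; "width": finger opening in mm; "grip_force": force on a finger pad.
Only numpy, scipy, OpenCV 4.12 (cv2) and the standard library are available. Lean on these libraries where they do the work, as an engineer would, in place of code of your own. Each camera call takes 0.05 s, during which the arm holds its last target. There are 200 camera calls.

### The job

The lemon in the trough of the grey food-waste caddy has gone off: put it in the caddy. With one finger press the caddy's steel lever down so that its self-closing flap swings open, and while that finger keeps it open push the lemon along the trough and in through the opening with the other finger. Do not pick the lemon up or use it to shove the flap open; let the flap fall shut afterwards and leave the other things where they stand.

Things in the scene. Friction and masses are not known exactly. Their poses are not given: they have to be found in the camera images.
- caddy: grey food-waste caddy with a fixed wooden lid; does not move. Origin: on the worktop straight below the flap's hinge; x points into the caddy (the way the lemon is pushed), y left, z up; place and yaw vary. All x, y, z in mm below are in this frame. Bin: x -34 to 110, y -90 to 90, inner floor z 4, lid z 130 to 140 over x 2 to 114
- trough_floor (a point): middle of the trough's floor (x -92, y 0, z 62). The trough lies in front of the bin, x -155 to -30, 68 mm wide between side lips 12 mm high above its floor, front lip 6 mm high
- sill (a point): the sill where the trough's floor ends (x -30, y 0, z 62); past it the bin drops to its inner floor, and the lemon falls in once its middle is past it. Opening 80 mm wide, between cheeks at y 40 to 44 and -44 to -40 that stand to z 100 (x -34 to 2)
- hinge (a point): the hinge, a rod along y at x 0, z 138, in lugs at y +-43 that reach z 143. The steel flap hangs from it, slanting down to the sill when shut, and swings into the bin. The lever, fixed to the flap, turns with it about this rod. Wall cupboards hang over the back of the worktop, from about world x 0.55 m on (door handles included), from 0.45 m up
- lever_end (a point): middle of the lever's free end. Lever: flat steel paddle left of the trough, y 49 to 87, 165 mm long; at rest it rises from the hinge to its end at x -155, z 194. Under it only the worktop and a ledge (z 62, x -34 to 0). Pressed down to z 90 at x -140 or nearer the hinge, the flap is open enough; sliding on at that height towards the hinge opens it further
- flap (a joint): angle of lever and flap about the hinge: 0 shut (lever up), grows as the lever goes down and the flap swings in, stop at 1.15. A spring shuts it: 0.35 N m at 0, 0.52 N m at 1.15, so 2 to 7 N on the lever
- lemon: the lemon, 72 mm long (its own x), 57 mm wide, 58 mm high, about 0.1 kg, lying in the trough, roughly lengthwise; origin at the middle of its underside as it lies at the start (turns with it if it rolls)
- lemon_center (a point): the middle of the lemon (29 mm above the trough's floor while it lies there)
- garlic: a garlic bulb, 56 mm, standing on the worktop to the right of the trough; origin at the centre of its underside; to be left alone
- pepper_mill: a wooden pepper mill, 58 mm across, 150 mm tall; origin at the centre of its underside; to be left alone
- mug: a green and white mug, 78 mm across and 101 mm tall, with a handle; origin at the centre of its underside; to be left alone
- honey_jar: a round jar with a black lid, 63 mm across, 94 mm tall; origin at the centre of its underside; to be left alone
- teaspoon: a teaspoon lying flat, 130 x 26 x 11 mm; origin at the centre of its underside; to be left alone

How it is judged (in metres and radians):
On the way, in this order (a step that is already met when the one before it is completed fails the run):
1. a finger holds the lever down and the flap stands open while the lemon is still outside, in front of the sill (value of joint flap above 0.5 rad and contact force between the fingers and flap above 0.3 N and x of lemon_center in the frame of caddy below -0.04 m), for 0.1 s.
2. the lemon goes in past the sill while a finger still holds the lever down (value of joint flap above 0.5 rad and contact force between the fingers and flap above 0.3 N and x of lemon_center in the frame of caddy above -0.025 m).
At the end, for the whole second after the job is handed in: The lemon lies still inside the bin, on its floor (its middle within the bin's walls and less than 55 mm above the worktop), and the flap is shut (joint below 0.06 rad) (x of lemon_center in the frame of caddy between -0.03 and 0.106 m and y of lemon_center in the frame of caddy between -0.086 and 0.086 m and z of lemon_center in the frame of caddy below 0.055 m and linear speed of lemon below 0.03 m/s and value of joint flap below 0.06 rad); the robot touches nothing.
It fails at once if the lemon is lifted (its middle more than 68 mm above the trough's floor) (z of lemon_center in the frame of caddy above 0.13 m).
It fails at once if the lemon is used to shove the flap open (pressed against the nearly shut flap with more than 2 N) (contact force between lemon and flap above 2 N and value of joint flap below 0.4 rad).
It fails at once if another thing (garlic, pepper mill, mug, jar, teaspoon) is moved by more than 30 mm (distance of any of garlic, pepper_mill, mug, honey_jar, teaspoon from where it was at the start of the episode above 0.03 m).
It also fails if it takes over 32 s, if anything falls off the work surface, if the arm or the gripper's body presses on something with over 40 N, if the wrist force passes 120 N, or if a joint passes its speed limit or range.

## Working session

There is one attempt and no reset: what is moved stays moved. The work goes in short steps, Python scripts to look and compute and a tool call to move; the robot and the scene stay as the last step left them, time stands still between calls to the robot, and variables do not carry over. Pictures are saved under pics/ and viewed, at most 10 in all, crops included, and the job is handed in when it is done.

Besides the shell and the picture viewer there is one more tool, called as name(argument=value, ...) on one line, values as JSON. play_rows: Moves the arm, as the interface text tells. Shifts and turns lie within -1 to 1; 1 stands for 0.025 m of shift or 0.15 rad of turn. Its arguments: {"type":"object","properties":{"targets":{"type":"array","items":{"type":"array","items":{"type":"number"}}},"squeeze":{"type":"number"}},"required":["targets"]}

```bash
mkdir -p pics
python3 - <<'E'
from bench import ctrl
import cv2
for n in ("scene","side"):
    cv2.imwrite(f"pics/{n}0.png",ctrl.grab_frame(n)[:,:,::-1])
    i=ctrl.camera_info(n);print(n,i["camera_matrix"],i["origin"],i["rotation"])
s=ctrl.sense();print(s)
E
```

```text
scene [[393.00964476   0.         321.98044079]
 [  0.         393.00964476 198.01074327]
 [  0.           0.           1.        ]] [-34.36705406  -1.53619055 743.33066885] [-0.48104515  0.78604612 -0.33419666  0.19758454]
side [[477.82672326   0.         317.85306188]
 [  0.         477.82672326 202.01090519]
 [  0.           0.           1.        ]] [  510.22359499 -1287.38328822   648.68564032] [ 0.85438398 -0.006926   -0.00542314 -0.51956773]
{'t': 0.1, 'joints': array([ 1.00293384e+00,  8.79418872e-02,  1.37218060e+00,  1.38892366e-05,
        1.68358653e+00, -1.03083476e-01]), 'joint_velocities': array([ 0.00023071, -0.00212792, -0.0032388 , -0.00200923, -0.00043527,
        0.00066672]), 'joint_efforts': array([ 1.62452852e-03, -3.53016508e+01, -3.14216888e+01, -2.86671375e-04,
        7.94228894e-03,  2.27943974e-05]), 'ee_pos': array([246.26441997, 491.26622282, 230.18363812]), 'tcp_rot': array([ 2.30302569e-01,  9.73118496e-01, -9.96922304e-04, -3.54887203e-04]), 'contact_force': array([-0.24007768, -0.77125548, -0.45476165]), 'moment': array([0.00560554, 0.0172338 , 0.00998817]), 'grip_force': 0.0, 'width': 85.365758579622}
```

View pics/scene0.png

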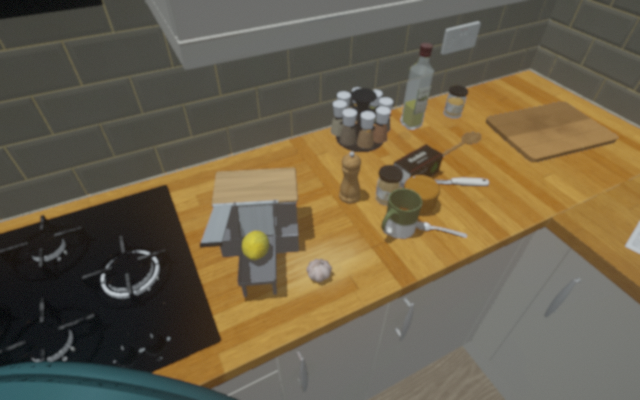

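View pics/side0.png

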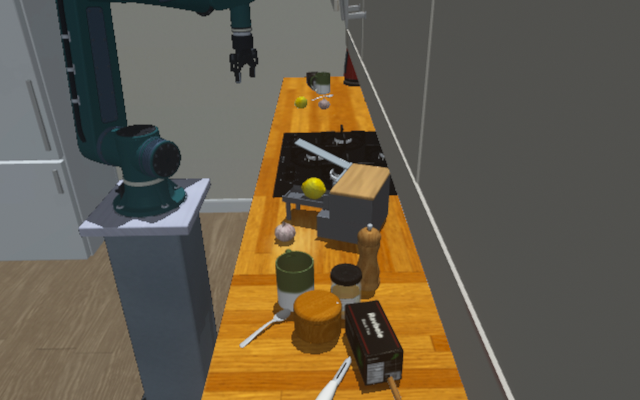

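The scene view shows the caddy at about (255,230), the lemon at (256,245) and the garlic at (320,270). The lever is on the left, with its end near (215,240). In the side view the lever end is at about (297,143). I'll enlarge both.

Run:
```python
import cv2
a=cv2.imread("pics/scene0.png")[160:310,190:350]
cv2.imwrite("pics/sc.png",cv2.resize(a,None,fx=4,fy=4,interpolation=cv2.INTER_CUBIC)) # /4 +190,+160 -> 640x600
a=cv2.imread("pics/side0.png")[130:250,265:405]
cv2.imwrite("pics/si.png",cv2.resize(a,None,fx=5,fy=5,interpolation=cv2.INTER_CUBIC))
```

```text
(no output)
```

View pics/sc.png

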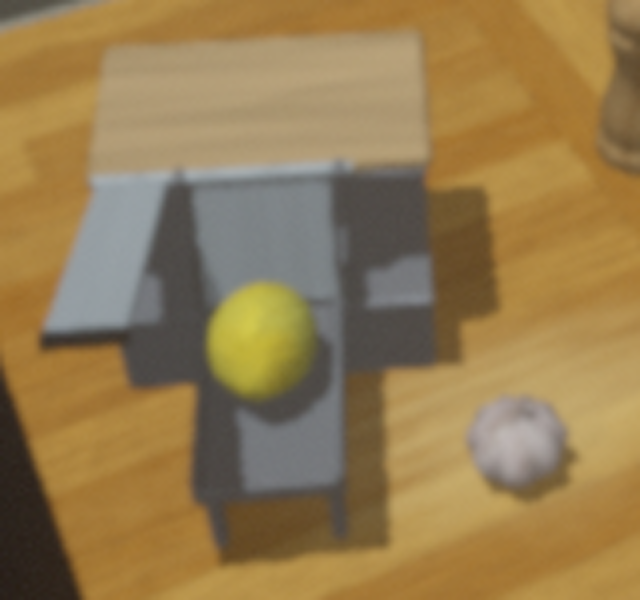

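View pics/si.png

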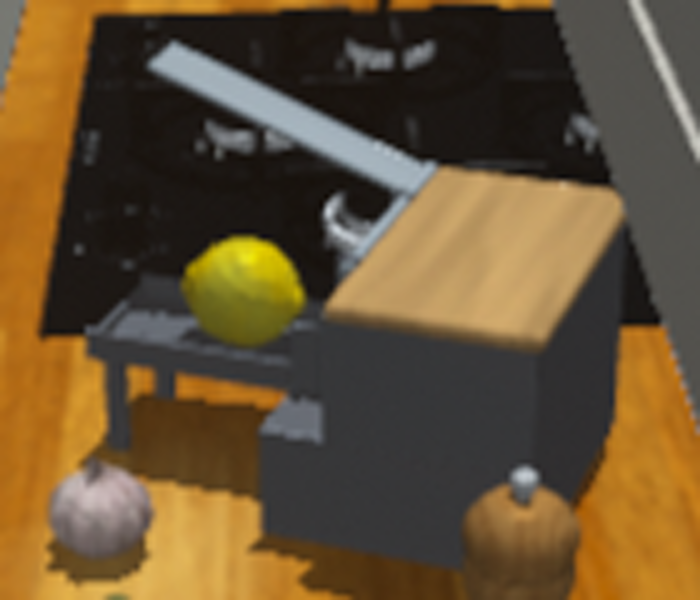

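```bash
cat > h.py <<'E'
import numpy as np,cv2
from bench import ctrl
from scipy.spatial.transform import Rotation as R
from scipy.optimize import least_squares
def proj(n,P,info=None):
    i=info or ctrl.camera_info(n); r=R.from_quat(i["rotation"]) if np.size(i["rotation"])==4 else R.from_matrix(i["rotation"])
    c=r.inv().apply(np.atleast_2d(P)-i["origin"])@np.array(i["camera_matrix"]).T
    return c[:,:2]/c[:,2:]
def cad(p,P): return R.from_euler("z",p[3]).apply(P)+p[:3]
E
python3 - <<'E'
from h import *
A=[((114,90,140),(106,47)),((114,-90,140),(418,32)),((2,-90,140),(428,163)),((-155,87,194),(43,335)),((-155,49,194),(127,332)),((-155,36,68),(197,495)),((-155,-36,68),(343,487))]
B=[((2,-90,140),(328,308)),((114,-90,140),(543,345)),((114,90,140),(622,192)),((2,90,140),(437,168)),((-155,49,194),(150,65)),((-155,87,194),(173,42))]
PA=np.array([a[0] for a in A],float);UA=np.array([a[1] for a in A])/4+[190,160]
PB=np.array([a[0] for a in B],float);UB=np.array([a[1] for a in B])/5+[265,130]
f=lambda p:np.r_[(proj("scene",cad(p,PA))-UA).ravel(),(proj("side",cad(p,PB))-UB).ravel()]
s=least_squares(f,[450,150,0,0],loss="soft_l1",x_scale=[100,100,100,1]);print(s.x.round(3));print(f(s.x).reshape(-1,2).round(1).tolist())
def lem(n,box):
    im=cv2.imread(f"pics/{n}0.png");h=cv2.cvtColor(im,cv2.COLOR_BGR2HSV)
    m=((h[...,0]>22)&(h[...,0]<36)&(h[...,1]>140)).astype(np.uint8)
    k=np.zeros_like(m);x0,y0,x1,y1=box;k[y0:y1,x0:x1]=m[y0:y1,x0:x1]
    c,_=cv2.findContours(k,0,2);c=max(c,key=cv2.contourArea);x,y,w,hh=cv2.boundingRect(c);print(n,x,y,w,hh,cv2.minAreaRect(c))
    mm=cv2.moments(c);return np.array([mm["m10"]/mm["m00"],mm["m01"]/mm["m00"]])
a=lem("scene",(238,225,275,265));b=lem("side",(298,174,330,202))
l=least_squares(lambda P:np.r_[(proj("scene",P)-a)[0],(proj("side",P)-b)[0]],s.x[:3],x_scale=100)
print(l.x.round(1),l.fun.round(2)); print("lemon in caddy",R.from_euler("z",-s.x[3]).apply(l.x-s.x[:3]).round(1))
for n,q in (("garlic",(190+517/4,160+445/4)),):
    g=least_squares(lambda P:(proj("scene",[P[0],P[1],25])-q)[0],[400,0]).x;print(n,g.round(0))
for q in [(0,0,138),(-140,68,90),(-155,68,194),(-155,0,62),(-30,0,62)]:print(q,cad(s.x,np.array(q,float)).round(1))
E
```

```text
[ 5.67931e+02 -1.56316e+02 -4.54500e+00 -3.84000e-01]
[[1.8, -0.7], [-0.2, -0.8], [-0.6, -1.0], [-0.3, 1.6], [0.3, 1.0], [-0.3, -0.7], [-1.0, -1.3], [-1.4, -0.4], [0.1, -0.8], [2.7, 1.1], [-0.3, 0.5], [-1.9, 0.9], [-0.9, 1.0]]
scene 242 232 24 27 ((253.07545471191406, 245.26416015625), (26.09850311279297, 22.801851272583008), 74.05460357666016)
side 301 177 25 22 ((313.2500305175781, 187.25), (21.920312881469727, 21.213205337524414), 45.0)
[ 495.8 -120.6   89. ] [-0.03 -0.04 -0.04  0.04]
lemon in caddy [-80.2   6.1  93.5]
garlic [ 414. -235.]
(0, 0, 138) [ 567.9 -156.3  133.5]
(-140, 68, 90) [463.6 -40.8  85.5]
(-155, 68, 194) [449.7 -35.2 189.5]
(-155, 0, 62) [424.2 -98.2  57.5]
(-30, 0, 62) [ 540.1 -145.1   57.5]
```

The fit is consistent: caddy at about (568,-156), yaw -0.384, and the lemon centre at caddy x of about -80, y 6. Next I move over it and look with the wrist camera.

play_rows(targets=[[0.36,-1,0.2,0,0,0.25,0.5],[0.36,-1,0.2,0,0,0.25,0.5],[0.36,-1,0.2,0,0,0,0.5],[0.36,-1,0.2,0,0,0,0.5],[0.36,-1,0.2,0,0,0,0.5]])

```text
t: 0.6
ee_pos: [291.6, 365.5, 255.9]
tcp_rot: [0.194, 0.981, -0.0, -0.0]
contact_force: [0.5, -0.5, 0.3]
width: 42.9
grip_force: 0.0
```

play_rows(targets=[[0.36,-1,0.2,0,0,0,0.5],[0.36,-1,0.2,0,0,0,0.5],[0.36,-1,0.2,0,0,0,0.5],[0.36,-1,0.2,0,0,0,0.5],[0.36,-1,0.2,0,0,0,0.5]])

```text
t: 1.1
ee_pos: [336.5, 240.5, 281.1]
tcp_rot: [0.194, 0.981, -0.0, -0.0]
contact_force: [0.8, 0.0, 0.3]
width: 42.6
grip_force: 0.0
```

play_rows(targets=[[0.36,-1,0.2,0,0,0,0.5],[0.36,-1,0.2,0,0,0,0.5],[0.36,-1,0.2,0,0,0,0.5],[0.36,-1,0.2,0,0,0,0.5],[0.36,-1,0.2,0,0,0,0.5]])

```text
t: 1.6
ee_pos: [381.5, 115.6, 306.1]
tcp_rot: [0.194, 0.981, -0.0, -0.0]
contact_force: [0.7, -0.2, -0.3]
width: 42.7
grip_force: 0.0
```

play_rows(targets=[[0.36,-1,0.2,0,0,0,0.5],[0.36,-1,0.2,0,0,0,0.5],[0.36,-1,0.2,0,0,0,0.5],[0.36,-0.5,0.2,0,0,0,0.5],[0,0,0,0,0,0,0.5]])

```text
t: 2.1
ee_pos: [418.4, 28.1, 326.3]
tcp_rot: [0.195, 0.981, 0.0, -0.0]
contact_force: [-0.8, -0.5, -0.2]
width: 42.6
grip_force: 0.0
```

Run:
```python
from h import *
print(ctrl.camera_info("wrist"));im=ctrl.grab_frame("wrist")[:,:,::-1];cv2.imwrite("pics/w1.png",im)
s=ctrl.sense();print(s["t"],s["ee_pos"],s["tcp_rot"],s["width"],s["joints"].round(2))
```

```text
{'camera_matrix': array([[301.26855395,   0.        , 314.56802451],
       [  0.        , 301.26855395, 204.32006443],
       [  0.        ,   0.        ,   1.        ]]), 'origin': array([348.11148294,  57.1616468 , 468.48193605]), 'rotation': array([0.82239261, 0.54908226, 0.08270555, 0.12385014])}
2.15 [417.83570383  29.04475374 326.12246805] [ 1.94292059e-01  9.80943576e-01  3.13960707e-04 -4.44972657e-04] 42.861999595518355 [-0.07 -0.2   1.46  0.    1.89 -1.25]
```

View pics/w1.png

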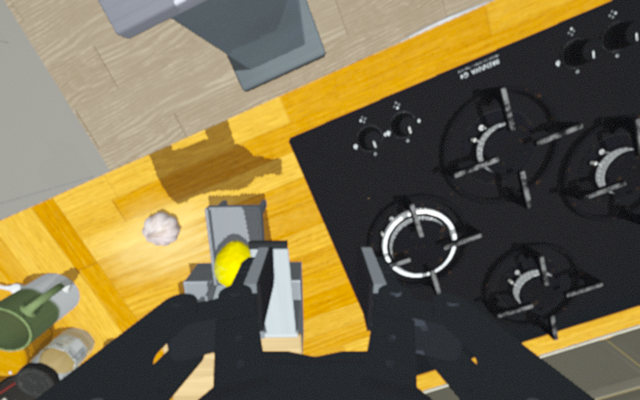

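The wrist view shows the trough front corners at about (208,204) and (265,202), and the lemon at (234,262). The right finger partly hides the lever end near (283,250). I'll overlay the model.

Run:
```python
from h import *
im=cv2.imread("pics/w1.png");info=ctrl.camera_info("wrist")
z=5;a=cv2.resize(im[190:310,170:310],None,fx=z,fy=z,interpolation=cv2.INTER_CUBIC)
for z0,col in((-4.5,(0,0,255)),(0,(0,255,0))):
    p=[568,-156.3,z0,-.384]
    L=[[(-155,-34,68),(-155,34,68),(-30,34,74),(-30,-34,74),(-155,-34,68)],[(-155,49,194),(-155,87,194),(0,87,138),(0,49,138),(-155,49,194)],[(-34,-90,62),(-34,-40,62)]]
    for l in L:
        q=(proj("wrist",cad(p,np.array(l,float)),info)-[170,190])*z
        cv2.polylines(a,[q.round().astype(np.int32)],False,col,1)
cv2.imwrite("pics/w1o.png",a)
```

```text
(no output)
```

View pics/w1o.png

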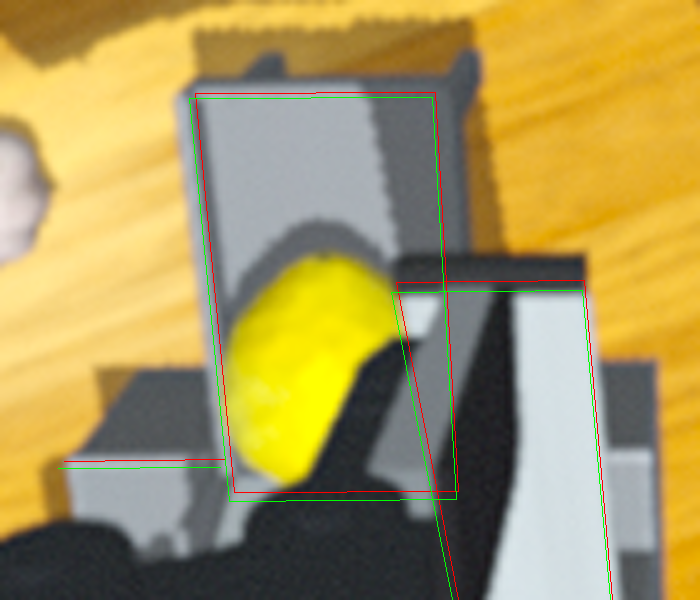

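The overlay agrees within about 3 mm, so I take the origin as roughly (565,-155,0). The lemon lies at a yaw of about 30°. I move to caddy (-137, 33), which puts the right finger behind the lemon and the left one over the lever.

play_rows(targets=[[0.26,-0.82,0,0,0,0,0.5],[0.26,-0.82,0,0,0,0,0.5],[0.26,-0.82,-0.5,0,0,0,0.5],[0.26,-0.82,-0.8,0,0,0,0.5],[0.26,-0.82,-0.8,0,0,0,0.5]])

```text
t: 2.65
ee_pos: [450.3, -72.6, 273.3]
tcp_rot: [0.193, 0.981, 0.0, 0.0]
contact_force: [0.7, 0.4, -0.2]
width: 42.9
grip_force: 0.0
```

play_rows(targets=[[0,0,-0.8,0,0,0,0.5],[0,0,-0.8,0,0,0,0.5],[0,0,-0.4,0,0,0,0.5],[0,0,0,0,0,0,0.5],[0,0,0,0,0,0,0.5]])

```text
t: 3.15
ee_pos: [450.3, -72.7, 224.5]
tcp_rot: [0.193, 0.981, 0.0, 0.0]
contact_force: [-0.7, -0.9, -0.1]
width: 42.7
grip_force: 0.0
```

Run:
```python
from h import *
s=ctrl.sense();print(s["t"],s["ee_pos"],s["contact_force"])
im=ctrl.grab_frame("side")[:,:,::-1];a=im[100:220,270:390]
im2=ctrl.grab_frame("wrist")[:,:,::-1]
cv2.imwrite("pics/c2.png",np.hstack([cv2.resize(a,(400,400),interpolation=2),cv2.resize(im2[130:400,130:430],(400,400))]))
```

```text
3.15 [450.27651537 -72.70529428 224.50393126] [-0.66197166 -0.94502375 -0.13605362]
```

View pics/c2.png

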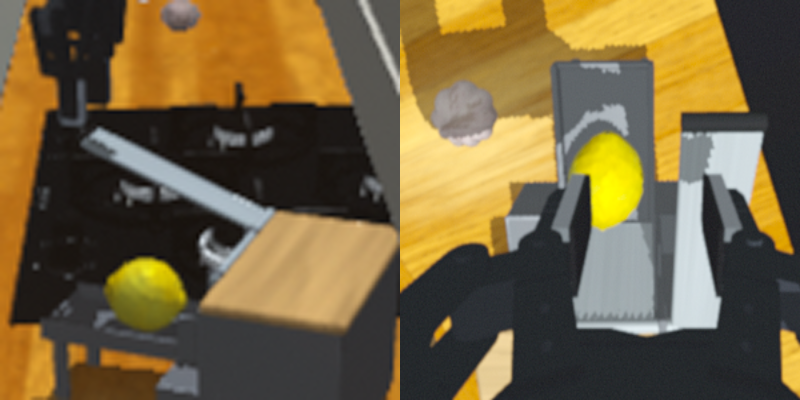

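Both fingers line up: the left one is over the lever's end and the right one is over the trough behind the lemon. Pressing down now.

play_rows(targets=[[0,0,-0.5,0,0,0,0.5],[0,0,-0.5,0,0,0,0.5],[0,0,-0.4,0,0,0,0.5],[0,0,-0.4,0,0,0,0.5],[0,0,0,0,0,0,0.5]])

```text
t: 3.75
ee_pos: [449.4, -73.2, 176.9]
tcp_rot: [0.194, 0.981, 0.0, -0.001]
contact_force: [1.1, 0.6, 2.0]
width: 42.9
grip_force: 0.9
```

play_rows(targets=[[0,0,-0.4,0,0,0,0.5],[0,0,-0.4,0,0,0,0.5],[0,0,-0.4,0,0,0,0.5],[0,0,-0.4,0,0,0,0.5],[0,0,-0.4,0,0,0,0.5]])

```text
t: 4.25
ee_pos: [449.8, -73.2, 127.8]
tcp_rot: [0.194, 0.981, 0.0, -0.0]
contact_force: [-0.4, 0.5, 2.8]
width: 42.6
grip_force: 1.5
```

play_rows(targets=[[0,0,-0.4,0,0,0,0.5],[0,0,-0.4,0,0,0,0.5],[0,0,-0.4,0,0,0,0.5],[0,0,-0.4,0,0,0,0.5],[0,0,-0.3,0,0,0,0.5]])

```text
t: 4.75
ee_pos: [449.9, -73.3, 80.5]
tcp_rot: [0.194, 0.981, 0.0, -0.0]
contact_force: [0.6, -0.1, 3.3]
width: 42.6
grip_force: 1.5
```

play_rows(targets=[[0,0,0,0,0,0,0.5],[0,0,0,0,0,0,0.5]])

```text
t: 4.95
ee_pos: [448.7, -72.9, 80.5]
tcp_rot: [0.194, 0.981, 0.0, -0.002]
contact_force: [-1.8, 0.2, 2.5]
width: 42.6
grip_force: 1.4
```

Run:
```python
from h import *
s=ctrl.sense();print(s["t"],s["ee_pos"],s["contact_force"])
im=ctrl.grab_frame("side")[:,:,::-1];a=im[110:230,270:390]
im2=ctrl.grab_frame("wrist")[:,:,::-1]
cv2.imwrite("pics/c3.png",np.hstack([cv2.resize(a,(400,400),interpolation=2),cv2.resize(im2[130:400,130:430],(400,400))]))
```

```text
4.95 [448.72396673 -72.87905442  80.52828524] [-1.76406303  0.19357968  2.48918542]
```

View pics/c3.png

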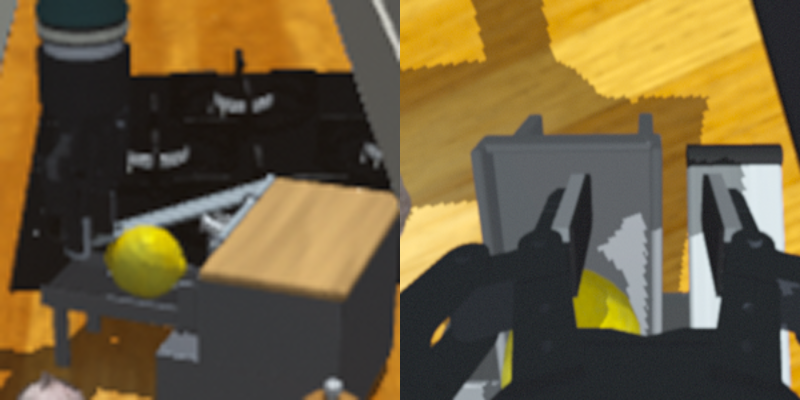

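The lever is down and the flap is open. Now I push along caddy +x.

play_rows(targets=[[0.3,-0.12,0,0,0,0,0.5],[0.3,-0.12,0,0,0,0,0.5],[0.3,-0.12,0,0,0,0,0.5],[0.3,-0.12,0,0,0,0,0.5],[0.3,-0.12,0,0,0,0,0.5]])

```text
t: 5.55
ee_pos: [487.5, -88.3, 81.0]
tcp_rot: [0.194, 0.981, 0.0, -0.001]
contact_force: [-4.3, 2.2, 2.4]
width: 42.6
grip_force: 2.8
```

Run:
```python
from h import *
s=ctrl.sense();print(s["t"],s["ee_pos"],s["contact_force"])
im=ctrl.grab_frame("side")[:,:,::-1];a=im[110:230,270:390]
im2=ctrl.grab_frame("scene")[:,:,::-1]
cv2.imwrite("pics/c4.png",np.hstack([cv2.resize(a,(400,400),interpolation=2),cv2.resize(im2[160:300,190:330],(400,400),interpolation=2)]))
```

```text
5.55 [487.46938538 -88.34668104  80.97545007] [-4.3221341   2.170688    2.43164733]
```

View pics/c4.png

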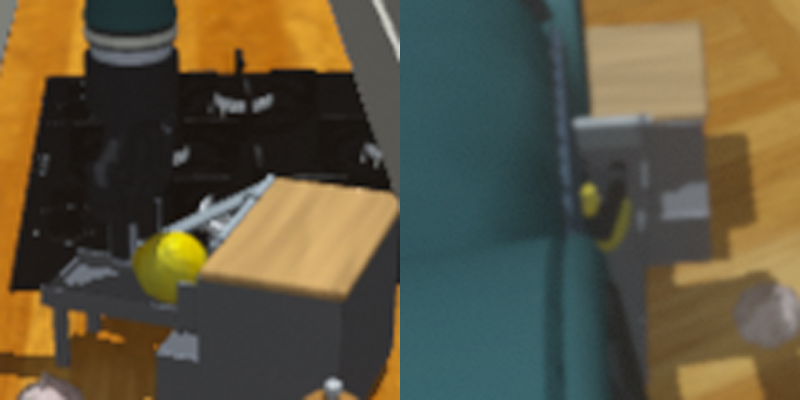

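The lemon is sliding ahead of the finger, which shows over its middle in the scene view at about (600,200). I keep pushing.

play_rows(targets=[[0.3,-0.12,0.05,0,0,0,0.5],[0.3,-0.12,0.05,0,0,0,0.5],[0.3,-0.12,0.05,0,0,0,0.5],[0,0,0,0,0,0,0.5]])

```text
t: 6.05
ee_pos: [510.0, -97.4, 84.8]
tcp_rot: [0.194, 0.981, 0.0, -0.001]
contact_force: [-5.0, 1.2, 2.6]
width: 42.5
grip_force: 2.8
```

Run:
```python
from h import *
s=ctrl.sense();print(s["t"],s["ee_pos"],s["contact_force"],s["moment"])
im=ctrl.grab_frame("side")[:,:,::-1];a=im[110:230,270:390]
im2=ctrl.grab_frame("wrist")[:,:,::-1]
cv2.imwrite("pics/c5.png",np.hstack([cv2.resize(a,(400,400),interpolation=2),cv2.resize(im2[130:400,130:430],(400,400),interpolation=2)]))
```

```text
6.05 [510.00386551 -97.43260839  84.83024611] [-5.01337237  1.18732371  2.61856258] [0.37367172 0.72370758 0.13676794]
```

View pics/c5.png

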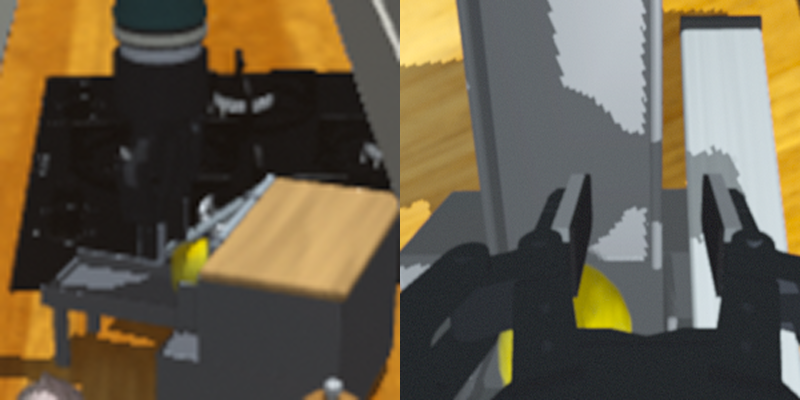

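The lemon is about at the sill, with the finger's front near caddy x -62. A few millimetres more.

play_rows(targets=[[0.25,-0.1,0.1,0,0,0,0.5],[0.25,-0.1,0.1,0,0,0,0.5],[0,0,0,0,0,0,0.5]])

```text
t: 6.45
ee_pos: [521.7, -102.2, 89.7]
tcp_rot: [0.194, 0.981, 0.0, -0.002]
contact_force: [-7.0, 2.4, 3.4]
width: 42.7
grip_force: 3.4
```

Run:
```python
from h import *
s=ctrl.sense();print(s["t"],s["ee_pos"],s["contact_force"],s["moment"])
for n in("side","wrist"):
    im=ctrl.grab_frame(n);h=cv2.cvtColor(im,cv2.COLOR_RGB2HSV);m=(h[...,0]>22)&(h[...,0]<36)&(h[...,1]>150)
    if n=="side": m=m[150:215,290:360]
    else: m=m[250:400,180:300]
    print(n,m.sum(),[np.percentile(v,[0,50,100]) for v in np.nonzero(m)] if m.any() else "")
```

```text
6.45 [ 521.73427537 -102.20455282   89.71837828] [-6.98095291  2.38313829  3.42333971] [0.37311387 0.97587273 0.10417392]
side 0 
wrist 0
```

Run:
```python
from h import *
def cnt(im): # BGR
    h=cv2.cvtColor(im,cv2.COLOR_BGR2HSV);m=((h[...,0]>24)&(h[...,0]<38)&(h[...,1]>120)&(h[...,2]>40))
    n,_,st,c=cv2.connectedComponentsWithStats(m.astype(np.uint8));return [(st[i].tolist()) for i in range(1,n) if st[i,4]>8]
print("c5 ref",cnt(cv2.imread("pics/c5.png")))
print("c4 ref",cnt(cv2.imread("pics/c4.png")))
for n in("side","scene","wrist"): print(n,cnt(np.ascontiguousarray(ctrl.grab_frame(n)[:,:,::-1])))
```

```text
c5 ref [[171, 236, 38, 52, 1267], [572, 265, 60, 69, 2665], [500, 329, 14, 57, 632]]
c4 ref [[582, 184, 16, 32, 390], [602, 208, 25, 41, 281], [132, 232, 76, 71, 3673]]
side [[295, 97, 12, 11, 108]]
scene [[431, 163, 7, 9, 26]]
wrist [[307, 321, 22, 36, 565]]
```

Run:
```python
from h import *
i=ctrl.camera_info("wrist");K=np.array(i["camera_matrix"]);r=R.from_quat(i["rotation"])
for px in((307,321),(318,339),(329,357)):
    d=r.apply(np.linalg.inv(K)@[*px,1])
    for z in(33,62,91,135):
        P=i["origin"]+d*(z-i["origin"][2])/d[2];print(px,z,R.from_euler("z",.384).apply(P-[565.2,-155.2,0]).round(0))
im=cv2.imread("pics/w1.png");h=cv2.cvtColor(np.ascontiguousarray(ctrl.grab_frame("wrist")[:,:,::-1]),cv2.COLOR_BGR2HSV);print(h[339,318],h[330,318])
```

```text
(307, 321) 33 [20. 26. 33.]
(307, 321) 62 [-2. 27. 62.]
(307, 321) 91 [-25.  28.  91.]
(307, 321) 135 [-60.  30. 135.]
(318, 339) 33 [38. 35. 33.]
(318, 339) 62 [12. 35. 62.]
(318, 339) 91 [-13.  34.  91.]
(318, 339) 135 [-51.  34. 135.]
(329, 357) 33 [55. 44. 33.]
(329, 357) 62 [28. 42. 62.]
(329, 357) 91 [-0. 41. 91.]
(329, 357) 135 [-43.  38. 135.]
[ 27 255 149] [ 26 192 133]
```

play_rows(targets=[[0.2,-0.08,0.15,0,0,0,0.5],[0.15,-0.06,0.1,0,0,0,0.5],[0,0,0,0,0,0,0.5]])

```text
t: 7.05
ee_pos: [529.4, -105.3, 95.6]
tcp_rot: [0.193, 0.981, 0.0, -0.003]
contact_force: [-8.2, 2.6, 3.3]
width: 42.9
grip_force: 4.2
```

Run:
```python
from h import *
i=ctrl.camera_info("wrist");K=np.array(i["camera_matrix"]);r=R.from_quat(i["rotation"])
h=cv2.cvtColor(np.ascontiguousarray(ctrl.grab_frame("wrist")),cv2.COLOR_RGB2HSV);m=((h[...,0]>24)&(h[...,0]<38)&(h[...,1]>120)&(h[...,2]>40))
n,_,st,c=cv2.connectedComponentsWithStats(m.astype(np.uint8))
for k in range(1,n):
  if st[k,4]>8:
    x,y,w,hh,a=st[k];print(st[k])
    for px in((x,y),(x+w,y+hh)):
      d=r.apply(np.linalg.inv(K)@[*px,1])
      for z in(33,91):
        P=i["origin"]+d*(z-i["origin"][2])/d[2];print(px,z,R.from_euler("z",.384).apply(P-[565.2,-155.2,0]).round(0))
s=ctrl.sense();print(s["ee_pos"],s["contact_force"])
```

```text
[306 312  24  45 821]
(np.int32(306), np.int32(312)) 33 [25. 25. 33.]
(np.int32(306), np.int32(312)) 91 [-18.  28.  91.]
(np.int32(330), np.int32(357)) 33 [69. 45. 33.]
(np.int32(330), np.int32(357)) 91 [13. 42. 91.]
[ 529.4478877  -105.33779227   95.67380096] [-8.43198183  2.03275758  2.67498257]
```

play_rows(targets=[[-0.3,0.12,-0.1,0,0,0,0.5],[-0.3,0.12,-0.1,0,0,0,0.5],[-0.2,0.08,0,0,0,0,0.5],[0,0,0,0,0,0,0.5]])

```text
t: 7.5
ee_pos: [513.5, -98.3, 93.9]
tcp_rot: [0.194, 0.981, -0.0, 0.004]
contact_force: [-1.0, 2.4, 6.9]
width: 42.7
grip_force: 3.1
```

```bash
cat > blob.py <<'E'
from h import *
i=ctrl.camera_info("wrist");K=np.array(i["camera_matrix"]);r=R.from_quat(i["rotation"])
im=np.ascontiguousarray(ctrl.grab_frame("wrist"))
h=cv2.cvtColor(im,cv2.COLOR_RGB2HSV);m=((h[...,0]>24)&(h[...,0]<38)&(h[...,1]>120)&(h[...,2]>40))
n,_,st,c=cv2.connectedComponentsWithStats(m.astype(np.uint8))
for k in range(1,n):
  if st[k,4]>8:
    x,y,w,hh,a=st[k];print(st[k])
    for px in((x,y),(x+w,y+hh)):
      d=r.apply(np.linalg.inv(K)@[*px,1])
      for z in(33,91):
        P=i["origin"]+d*(z-i["origin"][2])/d[2];print(px,z,R.from_euler("z",.384).apply(P-[565.2,-155.2,0]).round(0))
for y in range(290,372,5): print(y,"".join("Y" if m[y,x] else "#" if h[y,x,2]<50 else "g" if h[y,x,1]<70 else "o" for x in range(210,370,3)))
s=ctrl.sense();print(s["t"],s["ee_pos"],s["contact_force"])
E
python3 blob.py
```

```text
[305 329  22  28 420]
(np.int32(305), np.int32(329)) 33 [24. 25. 33.]
(np.int32(305), np.int32(329)) 91 [-25.  27.  91.]
(np.int32(327), np.int32(357)) 33 [52. 43. 33.]
(np.int32(327), np.int32(357)) 91 [-5. 40. 91.]
290 gggg##########gg#####ggggggggggggggggggggggggggggg####
295 ggg####gg############ggggggggggggggggggggggggggggg####
300 gg##################ggggggggggggggggggggggggggggggg###
305 ####################ggggggggggggggggggggggggggggggg###
310 ###################ggggggggggggggggggggggggggggggggg##
315 ###################ggggggggggggggggggggggggggggggggg##
320 gg#################ggggggggggggggggggggggggggggggggg##
325 g#g###############ggggggggggggggggggggggggggggggggggg#
330 g################ggggggggggggggggggggoYggggggggggggggg
335 ##########g######ggggggggggggggggggoYYYggggggggggggggg
340 #g###############gggggggggggggggggYYYYYggggggggggggggg
345 g################ggggggggggggggggYYYYYYggggggggggggggg
350 ##################ggggggggggggggYYYYYYYoggggggggggggg#
355 gg##############################YYYYYYo###############
360 gg####################################################
365 gg#######gg###########################################
370 gg####################################################
7.55 [513.57758292 -98.31331243  93.76345782] [-2.15173412  0.8033249   6.05224427]
```

The visible part of the lemon stays put at floor height (z about 33) when I retract, while the trough and opening in view are clear. So it lies on the bin floor. Now I let the lever rise gently and leave.

play_rows(targets=[[0,0,0.4,0,0,0,0.5],[0,0,0.4,0,0,0,0.5],[0,0,0.4,0,0,0,0.5],[0,0,0.4,0,0,0,0.5],[0,0,0.4,0,0,0,0.5]])

```text
t: 8.05
ee_pos: [512.1, -98.2, 142.9]
tcp_rot: [0.194, 0.981, -0.0, 0.001]
contact_force: [-1.0, 0.5, 4.5]
width: 42.7
grip_force: 1.8
```

play_rows(targets=[[0,0,0.4,0,0,0,0.5],[0,0,0.4,0,0,0,0.5],[0,0,0.5,0,0,0,0.5],[0,0,0.8,0,0,0,0.5],[0,0,0.8,0,0,0,0.5]])

```text
t: 8.55
ee_pos: [510.4, -97.6, 213.6]
tcp_rot: [0.194, 0.981, 0.0, -0.002]
contact_force: [0.5, 0.0, 0.6]
width: 42.8
grip_force: 0.0
```

play_rows(targets=[[-0.4,0.2,0.8,0,0,0,0.5],[-0.8,0.3,0.8,0,0,0,0.5],[-0.8,0.3,0.8,0,0,0,0.5],[-0.8,0.3,0,0,0,0,0.5],[0,0,0,0,0,0,0.5]])

```text
t: 9.05
ee_pos: [439.8, -69.7, 275.0]
tcp_rot: [0.193, 0.981, 0.0, 0.0]
contact_force: [0.4, -0.0, -1.4]
width: 42.8
grip_force: 0.0
```

```bash
python3 - <<'E'
from h import *
s=ctrl.sense();print(s["t"],s["ee_pos"],s["contact_force"])
a=cv2.imread("pics/side0.png").astype(int)
b=ctrl.grab_frame("side")[:,:,::-1].astype(int)
d=np.abs(a-b).sum(2)
# difference in the band of lever, caddy, and things (flap shut -> lever as at start)
for n,(x0,y0,x1,y1) in dict(lever=(295,135,352,172),caddy=(330,165,395,245),garlic=(272,220,298,245),things=(240,245,420,400),trough=(283,175,330,215)).items():
    print(n,d[y0:y1,x0:x1].mean().round(1),(d[y0:y1,x0:x1]>60).sum())
h=cv2.cvtColor(b.astype(np.uint8),cv2.COLOR_BGR2HSV);m=(h[...,0]>24)&(h[...,0]<38)&(h[...,1]>120);print("yellow in trough",m[165:215,285:345].sum())
E
python3 blob.py | tail -1
```

```text
9.05 [439.81549821 -69.65297054 275.02856593] [ 0.38388257 -0.00790906 -1.43871219]
lever 8.0 0
caddy 12.7 0
garlic 56.5 169
things 14.7 257
trough 62.8 546
yellow in trough 0
9.15 [441.10240497 -70.31711084 273.51580146] [-0.07749902  0.39749779 -0.21201957]
```

The lever and caddy look as they did at the start, so the flap is shut, and the trough is empty. The arm never came near the garlic; the changes in that part of the image are most likely the arm's shadow. Handing in.

```bash
python3 -c "
from bench import ctrl
print(ctrl.finish_job())"
```

```text
the job is handed in; nothing more can be done
None
```

I handed the job in at about 9 s of the 32 s: one finger held the lever down while the other pushed the lemon into the caddy. The camera checks show the trough empty, the lemon on the bin floor, the flap shut and the arm clear, but `finish_job()` gave no verdict.

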